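# Breaker test, then present the ball tray to the reader

### The job

Test the breaker that feeds the bench reader: press its blue button so that the red lever drops by itself, then lift the lever back until it stays up on its own. Then pick up the white sample tray by its blue handle without spilling the loose orange ball from its pocket, and hold it level with the ball centred over the reader's round window, the tray's underside about 50 mm above it. Finish while still holding it there, steady, in the gripper alone, and leave the amber vial and the spare plate where they are.

Things in the scene. Friction and masses are not known exactly. Their poses are not given: they have to be found in the camera images.
- breaker: Grey breaker unit fixed to the table, 110 (x) x 160 (y) x 50 mm high; origin at the centre of its underside. Its low front face looks along its own -x, roughly towards the robot. The blue button is on its top on the -y side, the red-barred lever on its top on the +y side, 87 mm apart.
- test_top (a point): Centre of the top face of the round blue test button (26 mm across), which stands 12 mm above the unit's top when out and is pressed straight down.
- test (a joint): Travel of the test button in m: 0 out, 0.006 fully in. A spring pushes it out: 1.5 N to start, 5 N fully in. At about 3 to 4 mm it tips the lever over; press it fully in, then let it come out.
- lever (a joint): Angle of the lever in rad: 0 up (leaning 0.2 rad back, to the unit's +x, where its own weight keeps it), 0.95 dropped (leaning 0.75 rad forward, to the unit's -x). Weight alone drives it, at most 0.03 N m: past about 0.2 rad it falls forward in about half a second, below that it falls back up to 0. It drops only if pushed over.
- lever_bar (a point): Centre of the red cross-bar at the lever's end: 15 mm thick, 30 mm long along the unit's y, on a steel stem 10 mm thick, 62 mm from the hinge axis. It stands 51 mm above the unit's top when up and 35 mm above it when dropped, 42 mm in front of the hinge axis.
- lever_hinge (a point): Middle of the lever's hinge axis, which runs along the unit's y; 10 mm below the unit's top face.
- reader: White bench reader fixed to the table, 180 (x) x 150 (y) x 60 mm high; origin at the centre of its underside.
- reader_window (a point): Centre of the reader's round dark window (black ring 48 mm across) in the middle of its top; the point is level with the ring's top, 4 mm above the reader's top, 64 mm above the table.
- tray_rest: Dark block fixed to the table, 100 (x) x 70 (y) x 20 mm high, on which the tray lies loose; origin at the centre of its underside.
- tray_handle (a point): Grasp point on the blue upright handle in the middle of the white sample tray, 35 mm above the tray's underside; axes are the tray's. Tray: plate 127 (x) x 85 (y) x 8 mm, about 0.16 kg, loose. Handle: 30 mm long (x), 14 mm thick (y), its top 56 mm above the underside.
- tray_pocket (a point): Where the centre of the ball belongs: 42 mm from the handle along the tray's +x, 19 mm above the tray's underside. The pocket is a black ring 26 mm across outside, 18 mm inside, only 3 mm high; the ball has about 2 mm play and would roll out if the tray tipped past about 40 degrees, or less if jerked.
- tray_eye (a point): Point on the tray's underside straight below the pocket (42 mm from the handle along the tray's +x, 35 mm below the handle's grasp point).
- ball_center (a point): Centre of the loose orange ball, 22 mm across, 22 g, in the tray's pocket.
- vial_center (a point): Centre of the amber vial (32 mm across, 60 mm high), standing loose on the table; a bystander.
- plate_center (a point): Centre of the spare white sample plate without handle (127 x 85 x 12 mm), lying loose on the table; a bystander.
Not all that is in view belongs to the job. What is meant by the breaker is not purple, and is the larger of those in its own colour.

How it is judged:
By the outcome, as a careful person would: the job done as asked, in the order asked, and still so for the second after the job is handed in, while the arm keeps its last pose, push and grip.
It also fails if it takes over 72 s, if anything falls off the work surface, if the arm or the gripper's body presses on something with over 40 N, if the wrist force passes 120 N, or if a joint passes its speed limit or range.

### The arm

A 6-joint arm with a two-finger parallel gripper is mounted at the origin on the work surface. World frame = base frame: x ahead of the robot, y to its left, z up, the work surface at z = 0. Lengths are in m, angles in rad, forces in N, time in s.
With the tool pointing down it reaches from about 0.35 to 0.775 m from the base axis. Payload 7.3 kg.
Tool frame: the origin (TCP) lies midway between the tips of the shut fingers; the grasp point (between the pads) lies 19 mm behind it; z points along the fingers, y is the direction in which the jaws open and shut (so a half turn about z gives the same grasp; the last joint's range is limited). The gripper opens to 92 mm and grips with 3 to 60 N. Pads are 19 mm wide; open, the fingers measure 130 mm over their backs; the gripper's body (75 mm by 190 mm) begins 47 mm behind the grasp point.
Start: joints at [-1.386, 0.342, 1.524, -0, 1.275, -0.146], TCP at [0.171, -0.497, 0.227] pointing down, gripper open.
Joint ranges: [-2.53, 2.53], [-0.77, 2.02], [0.04, 2.7], [-1, 4.14], [0.28, 2.66], [-3.11, 3.11]. Speed limits (rad/s): [2.57, 2.57, 3.14, 3.14, 3.14, 3.14].

### API

Orientations are given as [roll, pitch, yaw] about the fixed x, y, z axes, in that order (R = Rz(yaw) Ry(pitch) Rx(roll)).
In Python, from cell import status, eyes, job gives the robot as it stands.
- The arm moves only by the tool jog_arm, never from a script. Its argument "series" is a list of rows, each a list of 3 entries, a list of its own where there are three numbers: the gripper command: -1 is shut, 1 is fully open, values between are in proportion, then the shift along the tool's x, y, z in m, then the turn, a rotation vector about the tool's x, y, z in rad. In form: [[grip, [x, y, z], [ax, ay, az]], ...]. A call has 1 to 12 rows; each row is the pose to reach, as a shift and turn from the pose commanded when the call began, along the tool's axes at that moment; what a row does not reach only later rows make up. A row lasts 1/12 s, in which the tool goes at most 41.7 mm and 7.16 degrees, less where a joint would pass 70% of its speed; a pose out of reach is approached as far as the arm can. A call with a gripper value outside its range is refused whole. The fingers move at their own pace and stop on an object; "squeeze" is the grip in N (left out, the last holds). Time passes only in rows, so rows that repeat a pose let the fingers close. It gives the time, the measured TCP pose, the force and the opening at its end, in the units of the state.
- status.observe(): the state, without advancing time (a new reading comes with each control period).
- eyes.read_camera(name): name is "scene" or "top"; returns a dict with "img" (384x512x3 uint8, red, green, blue), "range_z" (384x512 float32, m along the optical axis (not along the pixel's ray), 0 where there is no reading), "camera_matrix" (3x3 intrinsics, pixels), "k1" (the pictures are not rectified: a ray, as slopes to the right and down, at radius r is drawn at 1 + k1 r^2 times it, then the intrinsics apply), "T" (4x4, takes a point from camera to world coordinates). Camera axes: x right, y down, z forward; pixel columns grow to the right and rows downward; lengths in m; the calibration is good to about 2 mm. A picture is of the moment at which its call begins.
- job.hand_in(): hands the job in, once; it reports no verdict.
The state is a dict: "time": time; "qpos": joint angles; "qvel": joint speeds; "joint_efforts": joint torques, N m; "tool_pos": TCP position; "tool_rot": TCP orientation; "contact_force": force on the tool from outside, world axes, zero at the start; "torque": the same for the moment, N m; "opening": finger opening in m.
Only numpy, scipy, OpenCV 4.12 (cv2) and the standard library are available. Lean on these libraries where they do the work, as an engineer would, in place of code of your own. Each camera call takes 0.05 s, during which the arm holds its last target.

## Working session

There is one attempt and no reset: what is moved stays moved. The work goes in short steps, Python scripts to look and compute and a tool call to move; the robot and the scene stay as the last step left them, time stands still between calls to the robot, and variables do not carry over. Pictures are saved under pics/ and viewed, and the job is handed in when it is done.

Besides the shell and the picture viewer there is one more tool, called after "Request:" by a JSON object that holds its "op" and its "data", one argument or row to a line. jog_arm: Moves the arm, as the interface text tells. Its arguments: {"type":"object","properties":{"series":{"type":"array","items":{"type":"array"}},"squeeze":{"type":"number"}},"required":["series"]}

```bash
ls; mkdir -p pics; cat > h.py <<'E'
import numpy as np, cv2
from cell import status, eyes, job
def cam(n):
    return eyes.read_camera(n)
def ray(c,u,v):
    K=c["camera_matrix"];k=c["k1"]
    xd=(u-K[0,2])/K[0,0]; yd=(v-K[1,2])/K[1,1]
    x,y=xd,yd
    for _ in range(20):
        s=1+k*(x*x+y*y); x,y=xd/s,yd/s
    return np.array([x,y,1.])
def pz(c,u,v,z):  # intersect with world plane z
    r=c["T"][:3,:3]@ray(c,u,v); o=c["T"][:3,3]
    return o+r*(z-o[2])/r[2]
def pd(c,u,v):
    d=c["range_z"][int(round(v)),int(round(u))]
    return c["T"][:3,:3]@(ray(c,u,v)*d)+c["T"][:3,3]
def cloud(c):
    h,w=c["range_z"].shape
    K=c["camera_matrix"];k=c["k1"]
    U,V=np.meshgrid(np.arange(w),np.arange(h))
    xd=(U-K[0,2])/K[0,0]; yd=(V-K[1,2])/K[1,1];x,y=xd.copy(),yd.copy()
    for _ in range(20):
        s=1+k*(x*x+y*y); x,y=xd/s,yd/s
    d=c["range_z"]
    P=np.stack([x*d,y*d,d],-1)@c["T"][:3,:3].T+c["T"][:3,3]
    P[d==0]=np.nan
    return P
def save(c,name,crop=None,f=1):
    im=c["img"][:,:,::-1]
    if crop: x0,y0,x1,y1=crop; im=im[y0:y1,x0:x1]
    cv2.imwrite("pics/"+name,cv2.resize(im,None,fx=f,fy=f,interpolation=cv2.INTER_CUBIC))
def Rrpy(r,p,y):
    from scipy.spatial.transform import Rotation as R
    return R.from_euler('xyz',[r,p,y]).as_matrix()
E
python3 - <<'E'
from h import *
import pickle
print(status.observe())
for n in("top","scene"):
    c=cam(n); save(c,n+"0.png",f=1.5); print(n,c["T"],c["k1"],c["camera_matrix"]); pickle.dump({k:c[k] for k in c},open(n+"0.pkl","wb"))
E
```

```text
pics
{'time': 0.0, 'qpos': array([-1.38603769e+00,  3.42714305e-01,  1.52500523e+00, -2.37168632e-05,
        1.27541096e+00, -1.46012700e-01]), 'qvel': array([-0.00069337, -0.00037052, -0.00168972, -0.00086479,  0.00025772,
       -0.00032085]), 'joint_efforts': array([-3.75180180e-04, -4.31243777e+01, -2.44225109e+01,  7.19920266e-02,
        5.58947877e-02, -1.29730879e-04]), 'tool_pos': array([ 0.17043792, -0.4961338 ,  0.22605345]), 'tool_rot': array([-3.14006788e+00, -2.01308748e-04,  3.30778108e-01]), 'contact_force': array([-0.4009665 , -0.28160142, -0.09493633]), 'torque': array([-0.00257617,  0.03419437,  0.01367786]), 'opening': 0.09197236975065995}
top [[-0.00353095 -0.99320773  0.11630105  0.33897969]
 [-0.99998068  0.00410202  0.00467133 -0.06375281]
 [-0.00511667 -0.1162823  -0.99320302  1.38884815]
 [ 0.          0.          0.          1.        ]] -0.06393713438818842 [[449.34648547   0.         253.5143319 ]
 [  0.         449.34648547 189.52281548]
 [  0.           0.           1.        ]]
scene [[ 0.6032399   0.49049598 -0.62890009  1.27047687]
 [ 0.79745243 -0.38387774  0.46551853 -0.64692261]
 [-0.01308578 -0.78233726 -0.62271758  0.82733994]
 [ 0.          0.          0.          1.        ]] 0.03726340262694163 [[388.57839274   0.         255.79612784]
 [  0.         388.57839274 193.39179586]
 [  0.           0.           1.        ]]
```

View pics/top0.png

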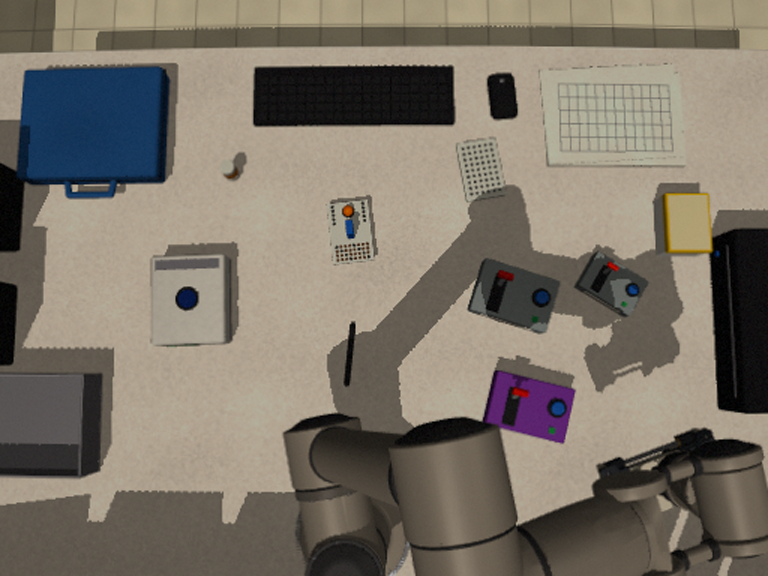

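View pics/scene0.png

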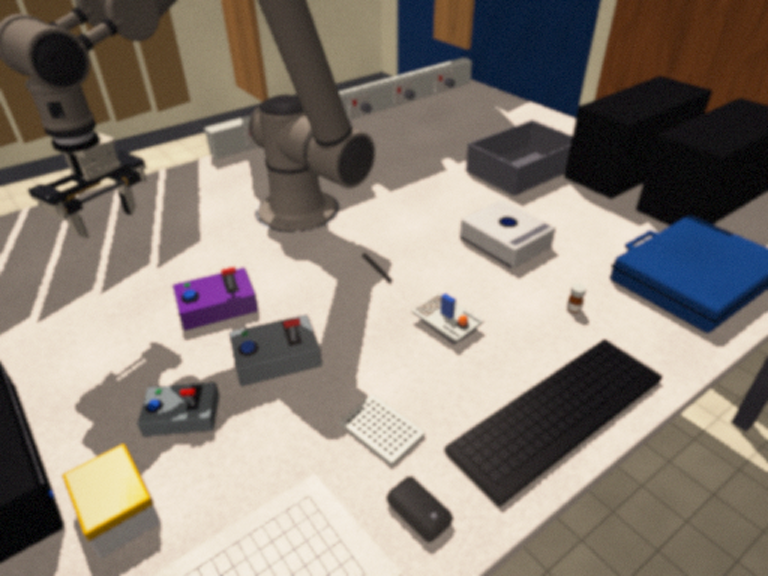

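The larger grey breaker is at about (343,196) px in the top image. The tray is at (234,153), with the ball on its far side, and the reader is at (126,199). I'll enlarge these.

```bash
python3 - <<'E'
import pickle,cv2,numpy as np
from h import *
c=pickle.load(open("top0.pkl","rb"))
save(c,"brk.png",(300,160,400,230),8); save(c,"tray.png",(200,120,270,185),8); save(c,"read.png",(90,155,165,240),7)
E
```

```text
(no output)
```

View pics/brk.png

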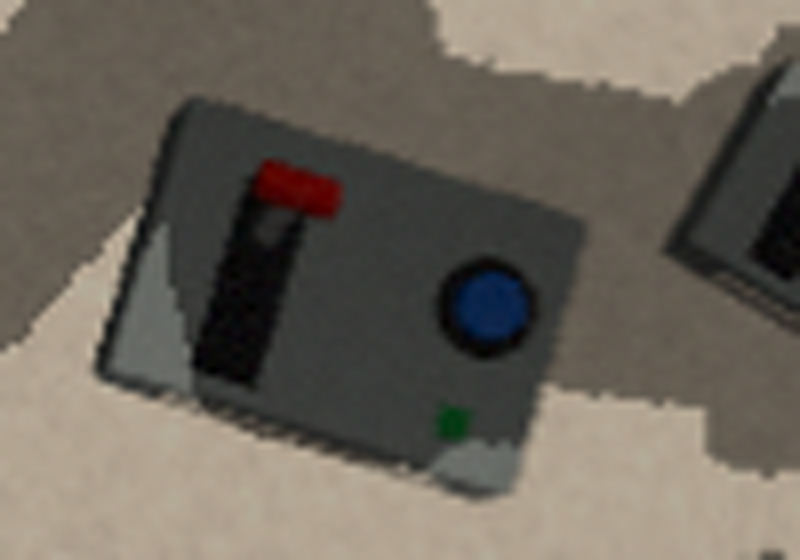

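View pics/tray.png

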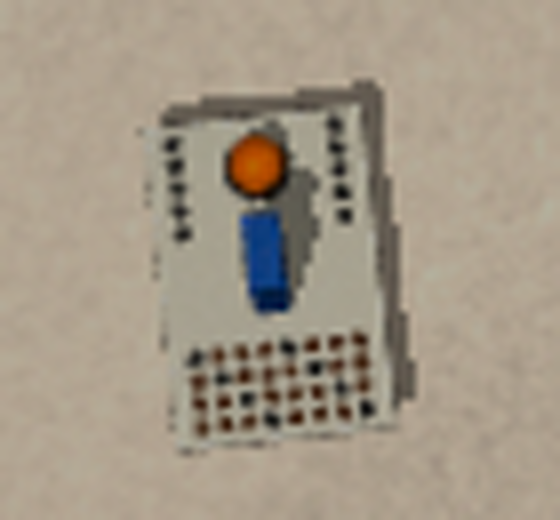

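View pics/read.png

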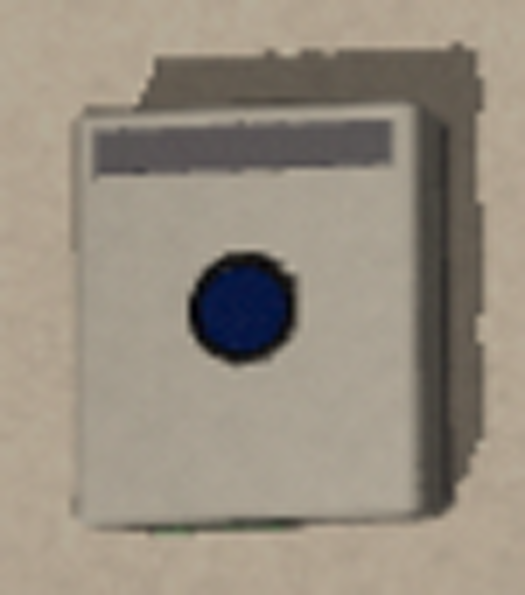

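```bash
python3 - <<'E'
import pickle
from h import *
np.set_printoptions(precision=4,suppress=True)
c=pickle.load(open("top0.pkl","rb"))
def q(x,y,f,u0,v0,z,n):
    u=u0+(x+.5)/f-.5; v=v0+(y+.5)/f-.5
    p=pz(c,u,v,z); print(n,p,"depth:",pd(c,u,v)); return p
B=[q(x,y,8,300,160,.05,"bk") for x,y in((190,98),(585,222),(508,495),(100,375))]
print("ctr",np.mean(B,0),np.linalg.norm(B[0]-B[1]),np.linalg.norm(B[1]-B[2]))
d=B[0]-B[1]; d2=B[3]-B[2]; e=B[0]-B[3];e2=B[1]-B[2]
for w in(d,d2): print("yaw from y",np.degrees(np.arctan2(-w[0],w[1])))
for w in(e,e2): print("yaw from x",np.degrees(np.arctan2(w[1],w[0])))
bt=q(493,305,8,300,160,.062,"button")
br=q(300,190,8,300,160,.101,"bar")
print("dist",np.linalg.norm((br-bt)[:2]))
T=[q(x,y,8,200,120,.028,"plate") for x,y in((160,110),(358,103),(397,425),(180,450))]
print(np.mean(T,0),[np.linalg.norm(T[i]-T[i-1]) for i in range(4)])
ball=q(257,165,8,200,120,.039,"ball")
hd=q(266,251,8,200,120,.076,"handle top")
w=ball-hd;print(np.linalg.norm(w[:2]),np.degrees(np.arctan2(w[1],w[0])))
for x,y in((243,213),(278,213),(290,288),(253,292)): q(x,y,8,200,120,.076,"hc")
wd=q(244,307,7,90,155,.064,"win")
R=[q(x,y,7,90,155,.06,"rd") for x,y in((78,110),(415,103),(418,518),(78,523))]
print(np.mean(R,0))
# depth-based cluster stats
P=cloud(c); im=c["img"].astype(int)
def st(mask,n): X=P[mask]; X=X[~np.isnan(X[:,0])]; print(n,len(X),np.median(X,0),X.min(0),X.max(0))
r,g,b=im[...,0],im[...,1],im[...,2]
V,U=np.mgrid[:384,:512]
box=lambda x0,y0,x1,y1:(U>=x0)&(U<x1)&(V>=y0)&(V<y1)
st(box(325,175,348,190)&(r>90)&(g<40),"redbar")
st(box(350,190,372,207)&(b>70)&(r<50),"button")
st(box(225,140,240,162)&(b>120)&(r<80),"handle")
st(box(225,130,240,150)&(r>180)&(b<80),"ball")
E
```

```text
bk [ 0.5487 -0.2682  0.05  ] depth: [ 0.5492 -0.2687  0.0464]
bk [ 0.501  -0.4163  0.05  ] depth: [ 0.5069 -0.4293  0.001 ]
bk [ 0.3985 -0.384   0.05  ] depth: [ 0.3987 -0.3849  0.046 ]
bk [ 0.4441 -0.2322  0.05  ] depth: [ 0.4462 -0.2355  0.0237]
ctr [ 0.4731 -0.3252  0.05  ] 0.15564075110101008 0.10743227944979623
yaw from y -17.84596448908573
yaw from y -16.72955864367126
yaw from x -18.979743728002692
yaw from x -17.52600639092985
button [ 0.4686 -0.3777  0.062 ] depth: [ 0.4684 -0.3773  0.0634]
bar [ 0.5069 -0.2996  0.101 ] depth: [ 0.506  -0.2983  0.1077]
dist 0.08699304448230856
plate [0.6742 0.0473 0.028 ] depth: [0.6803 0.0493 0.0035]
plate [ 0.6766 -0.0295  0.028 ] depth: [ 0.6835 -0.0288  0.0002]
plate [ 0.5503 -0.0443  0.028 ] depth: [ 0.5553 -0.0438 -0.0039]
plate [0.541  0.0388 0.028 ] depth: [0.5448 0.0408 0.0023]
[0.6105 0.0031 0.028 ] [np.float64(0.13347825625123425), np.float64(0.07678335530036419), np.float64(0.1271201924740288), np.float64(0.08361874957214614)]
ball [0.6497 0.009  0.039 ] depth: [0.6474 0.0085 0.0489]
handle top [0.6085 0.0036 0.076 ] depth: [0.60
[... 232 characters left out ...]

hc [0.593  0.0084 0.076 ] depth: [0.5944 0.0088 0.0691]
win [0.469  0.3275 0.064 ] depth: [0.4688 0.3271 0.0655]
rd [0.555  0.4039 0.06  ] depth: [ 0.5648  0.4251 -0.0001]
rd [0.5572 0.2571 0.06  ] depth: [ 0.5676  0.2724 -0.0035]
rd [0.3794 0.2517 0.06  ] depth: [ 0.339  -0.0638  1.3888]
rd [0.3773 0.3976 0.06  ] depth: [0.3776 0.4005 0.0517]
[0.4672 0.3276 0.06  ]
redbar 10 [ 0.5084 -0.2994  0.1071] [ 0.5043 -0.3074  0.103 ] [ 0.5134 -0.2876  0.1104]
button 38 [ 0.4678 -0.3773  0.0608] [ 0.4585 -0.3869  0.0563] [ 0.4768 -0.3687  0.0662]
handle 35 [0.6091 0.006  0.0742] [0.5962 0.0001 0.0689] [0.6213 0.0122 0.0799]
ball 7 [0.648  0.0105 0.0472] [0.6448 0.0075 0.0439] [0.6518 0.0139 0.0496]
```

The measured points agree with the given sizes: bar to button is 87 mm and ball to handle is 41.5 mm. Breaker yaw is about -0.31 and tray yaw about 0.14. Next I'll write a move helper.

```bash
cat > mv.py <<'E'
import sys
from h import *
from scipy.spatial.transform import Rotation as R
np.set_printoptions(precision=4,suppress=True)
def go(x,y,z,yaw):
    s=status.observe(); p=s["tool_pos"]; Rc=R.from_euler('xyz',s["tool_rot"])
    Rt=R.from_euler('xyz',[np.pi,0,yaw])
    print("shift",Rc.inv().apply(np.array([x,y,z])-p),"rot",(Rc.inv()*Rt).as_rotvec(),"at",p,s["tool_rot"],"t",s["time"],"F",s["contact_force"])
if __name__=="__main__": go(*map(float,sys.argv[1:5]))
E
python3 mv.py .468 -.3775 .12 -.31
```

```text
shift [ 0.3199 -0.0155  0.1062] rot [-0.0014  0.0002  0.6408] at [ 0.1705 -0.4962  0.2261] [-3.1402 -0.0002  0.3308] t 0.1 F [ 0.4923 -0.1704  0.4674]
```

Request:
{"op": "jog_arm", "data": {
  "series": [
    [-1, [0.035, -0.002, 0], [0, 0, 0.1]],
    [-1, [0.07, -0.004, 0], [0, 0, 0.2]],
    [-1, [0.105, -0.006, 0], [0, 0, 0.3]],
    [-1, [0.14, -0.008, 0.01], [0, 0, 0.4]],
    [-1, [0.175, -0.01, 0.02], [0, 0, 0.5]],
    [-1, [0.21, -0.012, 0.03], [0, 0, 0.6]],
    [-1, [0.245, -0.014, 0.04], [0, 0, 0.64]],
    [-1, [0.28, -0.015, 0.05], [0, 0, 0.64]],
    [-1, [0.32, -0.0155, 0.07], [0, 0, 0.64]],
    [-1, [0.32, -0.0155, 0.1], [0, 0, 0.64]],
    [-1, [0.32, -0.0155, 0.106], [0, 0, 0.64]],
    [-1, [0.32, -0.0155, 0.106], [0, 0, 0.64]]
  ],
  "squeeze": 10
}}

```text
time: 1.1
tool_pos: [0.4667, -0.3764, 0.1179]
tool_rot: [-3.139, 0.006, -0.308]
contact_force: [-1.0, -0.0, 0.3]
opening: 0.0162
```

```bash
python3 mv.py .468 -.3775 .075 -.31; python3 - <<'E'
from h import *
c=cam("scene");save(c,"s1.png",(100,160,300,310),4); print(status.observe()["opening"])
c=cam("top");save(c,"t1.png",(280,130,420,240),5)
E
```

```text
shift [0.0018 0.0008 0.0429] rot [-0.0029  0.0062  0.0017] at [ 0.4667 -0.3764  0.1179] [-3.1387  0.0062 -0.3082] t 1.1 F [-0.9845 -0.0222  0.318 ]
0.012501859165665617
```

View pics/s1.png

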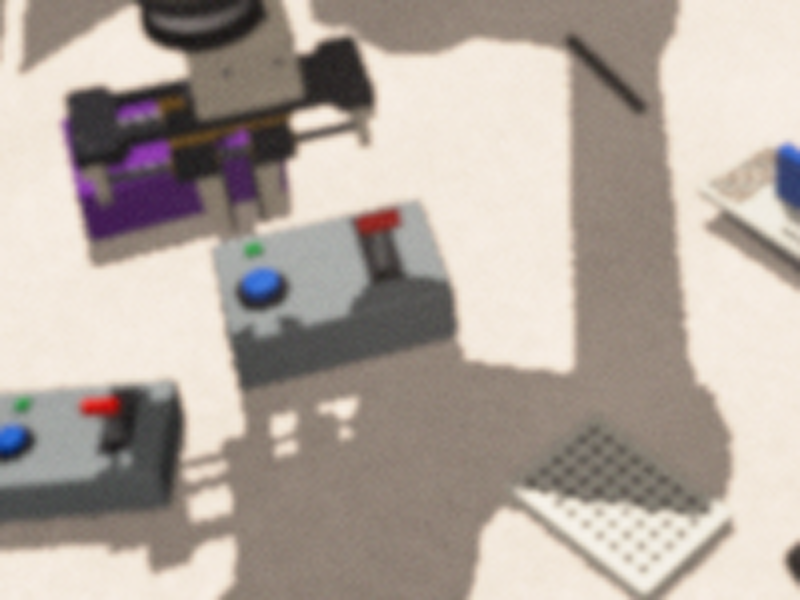

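View pics/t1.png

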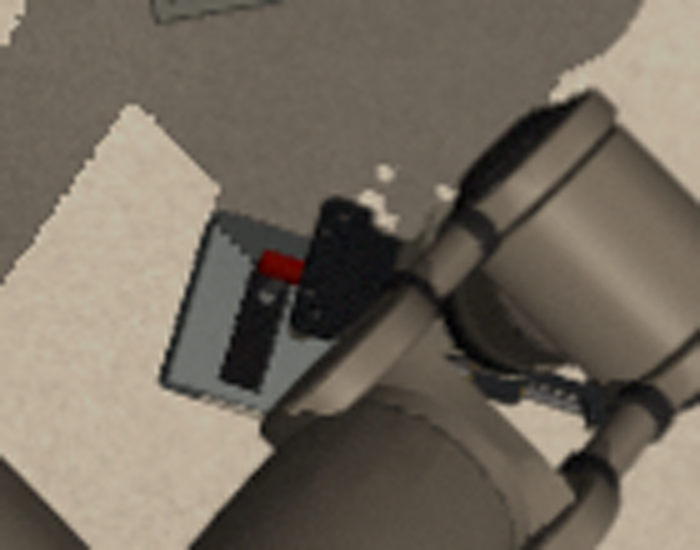

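```bash
python3 - <<'E'
from h import *
print(status.observe()["qpos"])
E
python3 mv.py .468 -.3775 .075 0.99
```

```text
[-8.08002894e-01  5.75980990e-01  1.44743045e+00 -3.53576463e-04
  1.11795587e+00  1.07320751e+00]
shift [ 0.0001 -0.0013  0.0465] rot [ 0.0004  0.0002 -1.3003] at [ 0.4675 -0.3787  0.1215] [ 3.1412 -0.     -0.3103] t 1.2 F [ 0.9811 -0.4441  0.7079]
```

Request:
{"op": "jog_arm", "data": {
  "series": [
    [-1, [0, 0, 0], [0, 0, -0.12]],
    [-1, [0, 0, 0], [0, 0, -0.24]],
    [-1, [0, 0, 0], [0, 0, -0.36]],
    [-1, [0, 0, 0], [0, 0, -0.48]],
    [-1, [0, 0, 0.005], [0, 0, -0.6]],
    [-1, [0, 0, 0.01], [0, 0, -0.72]],
    [-1, [0, 0, 0.015], [0, 0, -0.84]],
    [-1, [0, 0, 0.02], [0, 0, -0.96]],
    [-1, [0, -0.001, 0.03], [0, 0, -1.08]],
    [-1, [0, -0.001, 0.04], [0, 0, -1.2]],
    [-1, [0, -0.0013, 0.0465], [0, 0, -1.3]],
    [-1, [0, -0.0013, 0.0465], [0, 0, -1.3]]
  ]
}}

```text
time: 2.2
tool_pos: [0.4676, -0.3778, 0.0751]
tool_rot: [3.141, 0.0, 0.992]
contact_force: [0.5, 0.5, 0.1]
opening: 0.0006
```

```bash
python3 - <<'E'
from h import *
c=cam("scene");save(c,"s2.png",(100,160,250,270),5); print(status.observe()["opening"])
E
python3 mv.py .468 -.3775 .055 0.99
```

```text
0.0004335427428182223
shift [ 0.0004 -0.0003  0.0207] rot [ 0.0016  0.0005 -0.0029] at [ 0.468  -0.378   0.0757] [3.14   0.0005 0.9871] t 2.25 F [ 0.2604  0.7321 -0.5761]
```

View pics/s2.png

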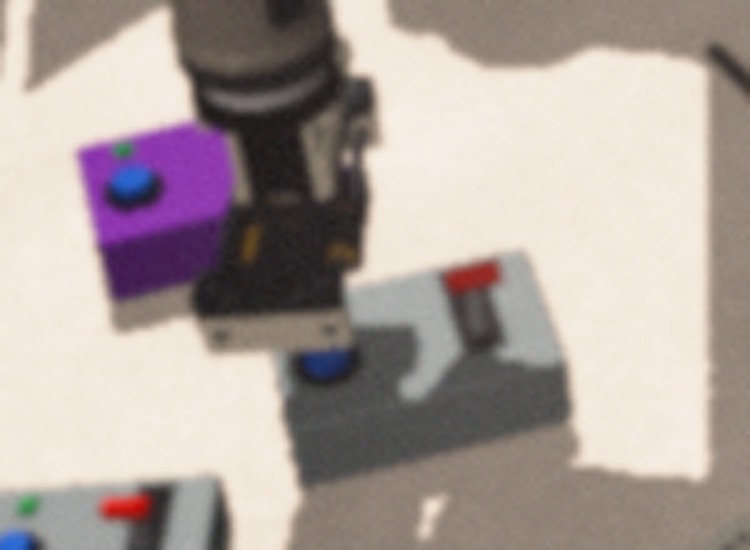

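Request:
{"op": "jog_arm", "data": {
  "series": [
    [-1, [0, 0, 0.007], [0, 0, 0]],
    [-1, [0, 0, 0.013], [0, 0, 0]],
    [-1, [0, 0, 0.015], [0, 0, 0]],
    [-1, [0, 0, 0.017], [0, 0, 0]],
    [-1, [0, 0, 0.018], [0, 0, 0]],
    [-1, [0, 0, 0.018], [0, 0, 0]]
  ]
}}

```text
time: 2.75
tool_pos: [0.4687, -0.3775, 0.0567]
tool_rot: [3.14, 0.001, 0.99]
contact_force: [-0.6, -3.1, 4.3]
opening: 0.0005
```

Request:
{"op": "jog_arm", "data": {
  "series": [
    [-1, [0, 0, 0.001], [0, 0, 0]],
    [-1, [0, 0, 0.002], [0, 0, 0]],
    [-1, [0, 0, 0.002], [0, 0, 0]]
  ]
}}

```text
time: 3.0
tool_pos: [0.4688, -0.3775, 0.0561]
tool_rot: [3.14, 0.001, 0.991]
contact_force: [-3.9, -1.2, 13.9]
opening: 0.0004
```

Hard stop at 13.9 N means it's fully in. Releasing upward.

Request:
{"op": "jog_arm", "data": {
  "series": [
    [-1, [0, 0, -0.01], [0, 0, 0]],
    [-1, [0, 0, -0.025], [0, 0, 0]],
    [-1, [0, 0, -0.045], [0, 0, 0]],
    [-1, [0, 0, -0.065], [0, 0, 0]],
    [-1, [0, 0, -0.07], [0, 0, 0]],
    [-1, [0, 0, -0.07], [0, 0, 0]]
  ]
}}

```text
time: 3.5
tool_pos: [0.4692, -0.3768, 0.1254]
tool_rot: [3.139, 0.0, 0.991]
contact_force: [-0.4, 0.0, -0.1]
opening: 0.0005
```

```bash
python3 - <<'E'
from h import *
c=cam("scene");save(c,"s3.png",(100,160,250,270),5)
c=cam("top");save(c,"t3.png",(280,130,420,240),5)
E
python3 mv.py .422 -.272 .126 -.31
```

```text
shift [ 0.0617 -0.0956 -0.0027] rot [-0.0019  0.0006  1.3009] at [ 0.4682 -0.376   0.1231] [-3.1398 -0.0006  0.9909] t 3.6 F [-0.01    0.0106 -0.191 ]
```

View pics/s3.png

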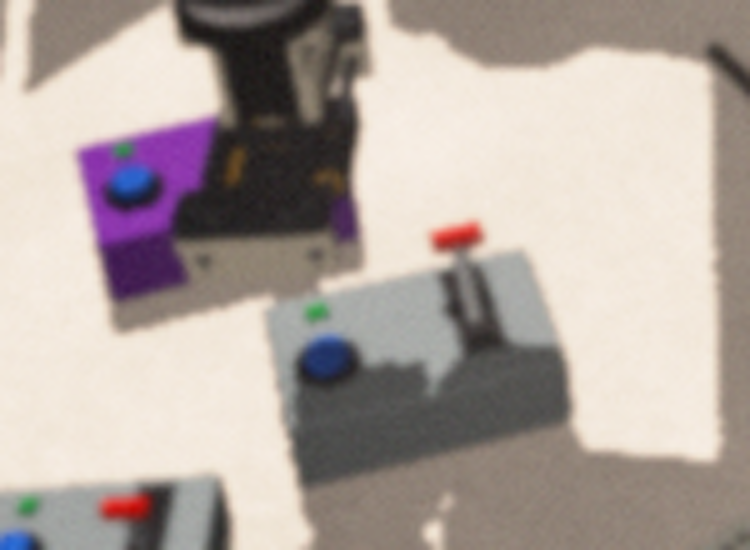

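View pics/t3.png

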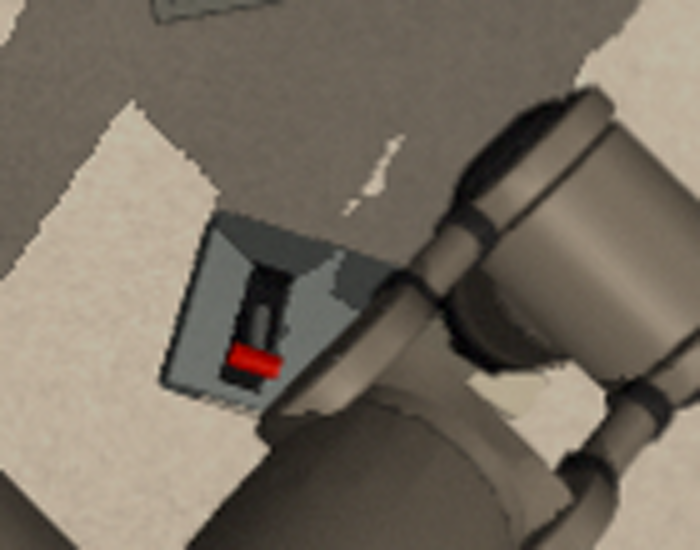

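```bash
python3 - <<'E'
from h import *
c=cam("top")
print(pz(c,280+(255.5)/5-.5,130+360.5/5-.5,.0865))
u=np.array([np.cos(.31),-np.sin(.31)]);H=np.array([.4953,-.2958])
print("pred",H-.042*u,"start",H-.072*u,"end",H-.0085*u)
E
```

```text
[ 0.45514422 -0.28198079  0.0865    ]
pred [ 0.45530199 -0.28298754] start [ 0.42673198 -0.27383578] end [ 0.48720516 -0.293207  ]
```

```bash
python3 mv.py .424 -.273 .125 -.31
```

```text
shift [ 0.062  -0.0932 -0.002 ] rot [-0.0027  0.0011  1.3009] at [ 0.468  -0.3759  0.1227] [-3.139  -0.0007  0.9909] t 3.65 F [0.3137 0.3752 0.4254]
```

Request:
{"op": "jog_arm", "data": {
  "series": [
    [-1, [0.005, -0.008, 0], [0, 0, 0.11]],
    [-1, [0.01, -0.016, 0], [0, 0, 0.22]],
    [-1, [0.015, -0.024, 0], [0, 0, 0.33]],
    [-1, [0.02, -0.032, 0], [0, 0, 0.44]],
    [-1, [0.026, -0.04, 0], [0, 0, 0.55]],
    [-1, [0.032, -0.048, 0], [0, 0, 0.66]],
    [-1, [0.037, -0.056, 0], [0, 0, 0.77]],
    [-1, [0.042, -0.064, 0], [0, 0, 0.88]],
    [-1, [0.048, -0.072, 0], [0, 0, 0.99]],
    [-1, [0.053, -0.08, 0], [0, 0, 1.1]],
    [-1, [0.058, -0.087, 0], [0, 0, 1.2]],
    [-1, [0.062, -0.0932, 0], [0, 0, 1.3]]
  ]
}}

```text
time: 4.65
tool_pos: [0.4237, -0.2725, 0.1228]
tool_rot: [-3.14, 0.003, -0.314]
contact_force: [1.0, 1.9, -0.1]
opening: 0.0003
```

```bash
python3 - <<'E'
from h import *
c=cam("scene");save(c,"s4.png",(100,130,250,240),5)
E
python3 mv.py .425 -.273 .062 -.31
```

```text
shift [0.0026 0.001  0.0607] rot [-0.002   0.0039 -0.0095] at [ 0.4231 -0.2714  0.1227] [-3.1396  0.0039 -0.3195] t 4.7 F [-0.4574  1.6214 -0.8069]
```

View pics/s4.png

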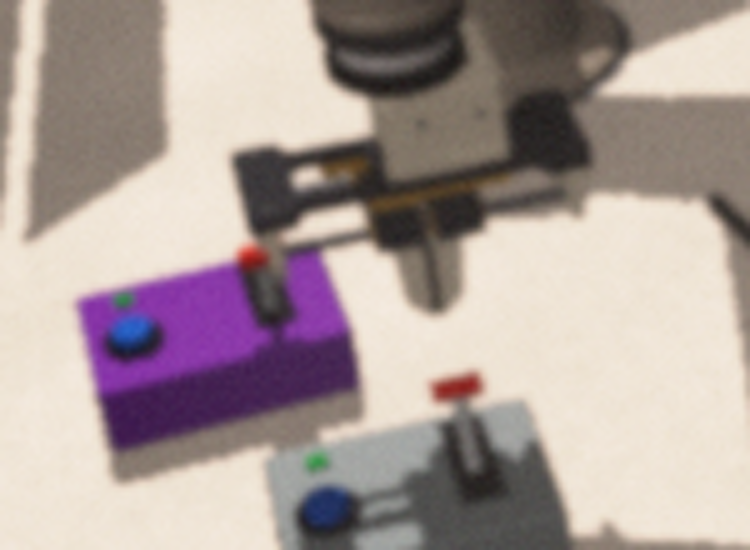

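```bash
python3 - <<'E'
from h import *
import pickle
c=pickle.load(open("top0.pkl","rb"))
save(c,"purple.png",(315,240,395,300),8)
P=cloud(c); im=c["img"].astype(int); r,g,b=im[...,0],im[...,1],im[...,2]
V,U=np.mgrid[:384,:512]
m=(U>330)&(U<375)&(V>250)&(V<285)&(r>90)&(g<40)&(b<40)
print(U[m].mean(),V[m].mean(),pz(c,U[m].mean(),V[m].mean(),.1),np.nanmedian(P[m],0))
print(status.observe()["contact_force"])
E
```

```text
346.45238095238096 261.0952380952381 [ 0.28384317 -0.32131515  0.1       ] [ 0.28438774 -0.31915817  0.10628341]
[-0.45743053  1.62135152 -0.80686197]
```

View pics/purple.png

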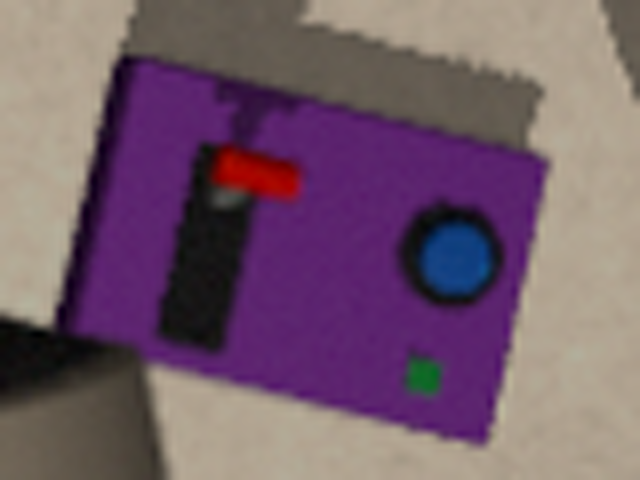

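The purple lever is at x = 0.284, 11 cm from the gripper end, so the overlap in the picture is only visual. Going down in front of the lever.

Request:
{"op": "jog_arm", "data": {
  "series": [
    [-1, [0.001, 0.001, 0.02], [0, 0, 0]],
    [-1, [0.002, 0.001, 0.04], [0, 0, 0]],
    [-1, [0.0026, 0.001, 0.06], [0, 0, 0]],
    [-1, [0.0026, 0.001, 0.06], [0, 0, 0]]
  ]
}}

```text
time: 5.03
tool_pos: [0.4246, -0.2738, 0.0602]
tool_rot: [-3.138, 0.007, -0.307]
contact_force: [-1.3, 0.3, 0.3]
opening: 0.0005
```

```bash
python3 - <<'E'
from h import *
c=cam("scene");save(c,"s5.png",(100,130,250,240),5)
E
python3 mv.py .4872 -.2932 .063 -.31
```

```text
shift [ 0.0646 -0.0008 -0.0014] rot [-0.0023  0.0054  0.0024] at [ 0.4253 -0.2744  0.0619] [-3.1393  0.0054 -0.3076] t 5.0833 F [-0.3274 -0.3449  0.8212]
```

View pics/s5.png

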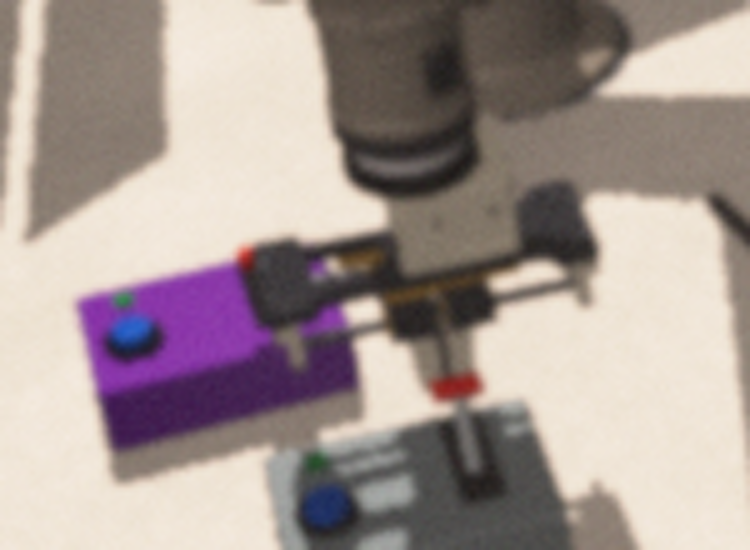

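Request:
{"op": "jog_arm", "data": {
  "series": [
    [-1, [0.008, 0, 0], [0, 0, 0]],
    [-1, [0.014, 0, 0], [0, 0, 0]],
    [-1, [0.02, 0, 0], [0, 0, 0]],
    [-1, [0.026, 0, -0.001], [0, 0, 0]],
    [-1, [0.032, 0, -0.002], [0, 0, 0]],
    [-1, [0.038, 0, -0.003], [0, 0, 0]],
    [-1, [0.044, 0, -0.004], [0, 0, 0]],
    [-1, [0.049, 0, -0.005], [0, 0, 0]],
    [-1, [0.053, 0, -0.005], [0, 0, 0]],
    [-1, [0.057, 0, -0.005], [0, 0, 0]],
    [-1, [0.06, 0, -0.005], [0, 0, 0]],
    [-1, [0.06, 0, -0.005], [0, 0, 0]]
  ]
}}

```text
time: 6.08
tool_pos: [0.4844, -0.294, 0.0691]
tool_rot: [3.141, -0.0, -0.309]
contact_force: [0.4, -0.2, 0.3]
opening: 0.0004
```

```bash
python3 - <<'E'
from h import *
c=cam("scene");save(c,"s6.png",(100,130,250,240),5)
E
python3 mv.py .4872 -.2932 .066 -.31
```

```text
shift [ 0.0028 -0.0015  0.0031] rot [0.     0.0001 0.0009] at [ 0.484  -0.2938  0.0691] [ 3.1416  0.0001 -0.3091] t 6.1333 F [-0.3066  0.2936  0.344 ]
```

View pics/s6.png

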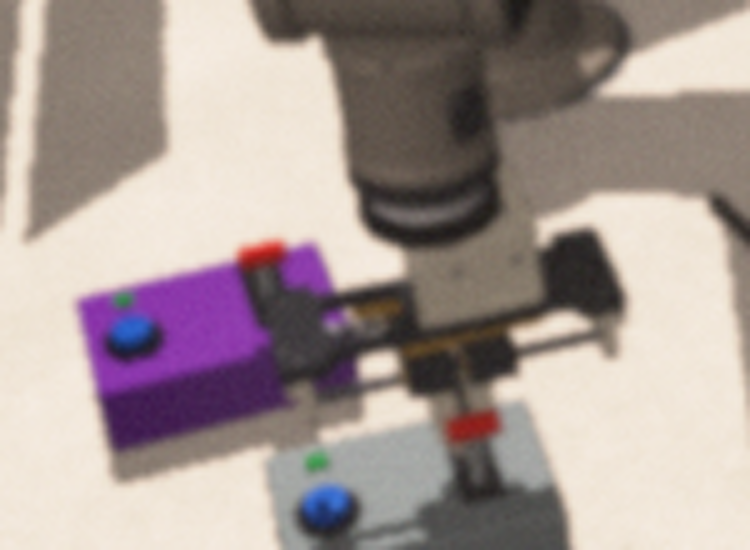

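Request:
{"op": "jog_arm", "data": {
  "series": [
    [-1, [0.003, 0, 0], [0, 0, 0]],
    [-1, [0.003, 0, 0], [0, 0, 0]],
    [-1, [0.003, 0, 0], [0, 0, 0]],
    [-1, [-0.004, 0, 0], [0, 0, 0]],
    [-1, [-0.015, 0, 0], [0, 0, 0]],
    [-1, [-0.035, 0, -0.01], [0, 0, 0]],
    [-1, [-0.055, 0, -0.03], [0, 0, 0]],
    [-1, [-0.07, 0, -0.06], [0, 0, 0]],
    [-1, [-0.07, 0, -0.08], [0, 0, 0]],
    [-1, [-0.07, 0, -0.08], [0, 0, 0]]
  ]
}}

```text
time: 6.97
tool_pos: [0.4181, -0.2738, 0.1535]
tool_rot: [3.138, -0.008, -0.31]
contact_force: [1.0, -0.3, 1.3]
opening: 0.0006
```

```bash
python3 - <<'E'
from h import *
c=cam("scene");save(c,"s7.png",(100,130,250,240),5)
E
python3 mv.py .6083 .0035 .15 .14
```

```text
shift [ 0.0971 -0.3217  0.0013] rot [ 0.0035 -0.0046 -0.4496] at [ 0.4178 -0.2734  0.1516] [ 3.1392 -0.0053 -0.3096] t 7.0167 F [-0.8641  0.8099 -0.9532]
```

View pics/s7.png

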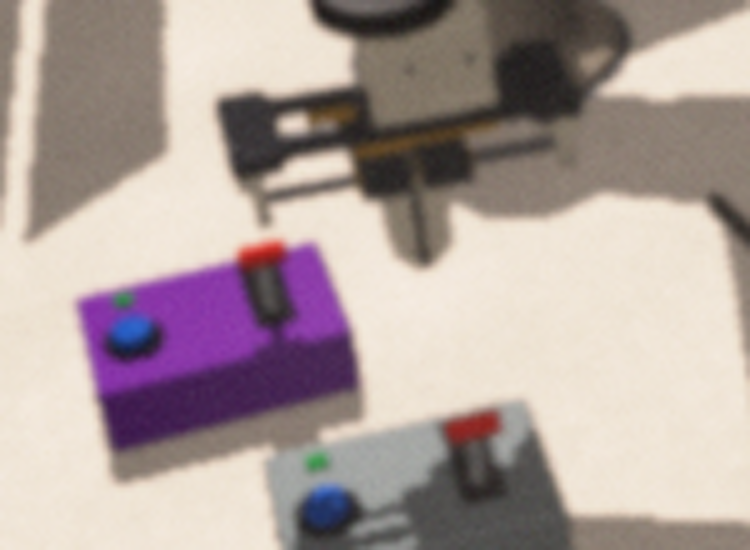

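The lever is back up at the same pixel as at the start, (194,215), and nothing is touching it. Going to the tray.

Request:
{"op": "jog_arm", "data": {
  "series": [
    [0.2, [0.008, -0.027, 0], [0, 0, -0.04]],
    [0.2, [0.016, -0.054, 0], [0, 0, -0.08]],
    [0.2, [0.025, -0.082, 0], [0, 0, -0.12]],
    [0.2, [0.034, -0.112, 0], [0, 0, -0.16]],
    [0.2, [0.043, -0.142, 0], [0, 0, -0.2]],
    [0.2, [0.052, -0.172, 0], [0, 0, -0.25]],
    [0.2, [0.061, -0.202, 0], [0, 0, -0.3]],
    [0.2, [0.07, -0.232, 0], [0, 0, -0.35]],
    [0.2, [0.079, -0.262, 0], [0, 0, -0.4]],
    [0.2, [0.088, -0.292, 0], [0, 0, -0.45]],
    [0.2, [0.097, -0.3217, 0], [0, 0, -0.45]],
    [0.2, [0.097, -0.3217, 0], [0, 0, -0.45]]
  ]
}}

```text
time: 8.02
tool_pos: [0.6092, 0.009, 0.1476]
tool_rot: [-3.14, -0.0, 0.145]
contact_force: [-0.4, -0.1, 0.9]
opening: 0.0548
```

```bash
python3 - <<'E'
from h import *
c=cam("scene");save(c,"s8.png",(250,130,350,240),5)
c=cam("top");save(c,"t8.png",(180,100,300,200),5);print(status.observe()["opening"])
E
python3 mv.py .6083 .0035 .08 .14
```

```text
0.055214819155195
shift [0.0011 0.0021 0.0675] rot [-0.0002  0.0023  0.003 ] at [0.607  0.0054 0.1476] [-3.1413  0.0023  0.143 ] t 8.1167 F [ 0.2592 -0.7829 -0.973 ]
```

View pics/s8.png

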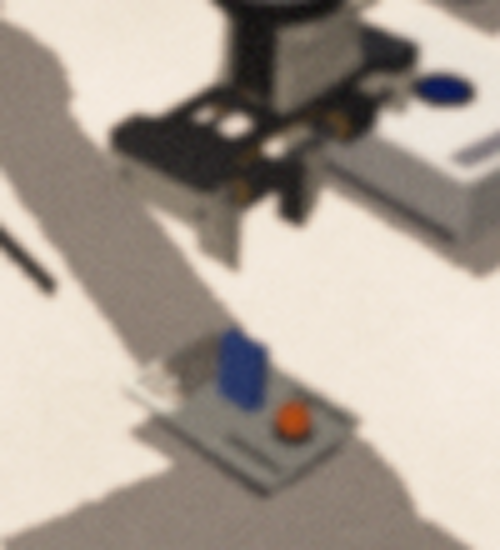

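View pics/t8.png

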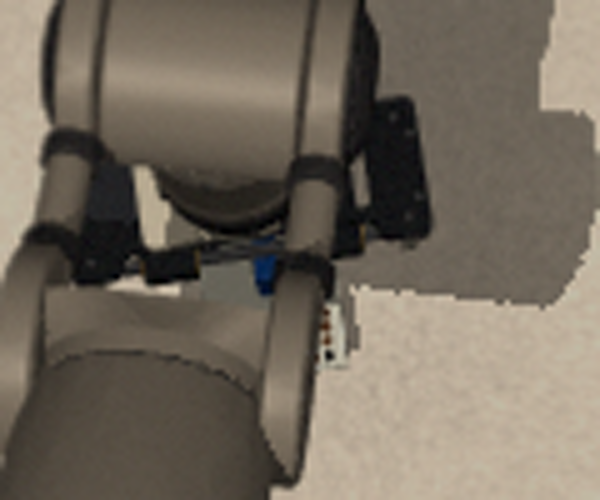

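Request:
{"op": "jog_arm", "data": {
  "series": [
    [0.2, [0.001, 0.002, 0.02], [0, 0, 0.003]],
    [0.2, [0.001, 0.002, 0.04], [0, 0, 0.003]],
    [0.2, [0.001, 0.002, 0.06], [0, 0, 0.003]],
    [0.2, [0.001, 0.002, 0.0675], [0, 0, 0.003]],
    [0.2, [0.001, 0.002, 0.0675], [0, 0, 0.003]]
  ]
}}

```text
time: 8.53
tool_pos: [0.6067, 0.0016, 0.0793]
tool_rot: [-3.141, 0.005, 0.136]
contact_force: [-1.1, 0.3, 0.1]
opening: 0.0552
```

```bash
python3 - <<'E'
from h import *
c=cam("scene");save(c,"s9.png",(250,160,350,240),7)
for x,y in((243,342),(234,330),(260,348)): print(pz(c,250+x/5,130+y/5,.076))
E
python3 mv.py .6083 .0035 .037 .14
```

```text
[0.61162767 0.00270381 0.076     ]
[0.5995621  0.00617675 0.076     ]
[0.6222479  0.00694752 0.076     ]
shift [ 0.0008 -0.0017  0.044 ] rot [-0.0004  0.0023 -0.0034] at [0.6079 0.0017 0.081 ] [-3.1412  0.0023  0.1366] t 8.5833 F [-0.4882 -0.1257  0.401 ]
```

View pics/s9.png

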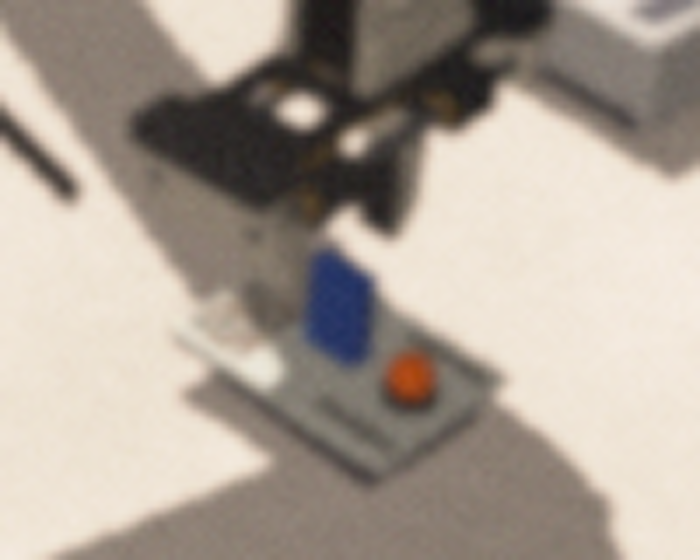

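Request:
{"op": "jog_arm", "data": {
  "series": [
    [0.2, [0.0005, -0.001, 0.012], [0, 0, 0]],
    [0.2, [0.0005, -0.001, 0.024], [0, 0, 0]],
    [0.2, [0.0005, -0.001, 0.036], [0, 0, 0]],
    [0.2, [0.0005, -0.001, 0.043], [0, 0, 0]],
    [0.2, [0.0005, -0.001, 0.043], [0, 0, 0]]
  ]
}}

```text
time: 9.0
tool_pos: [0.6077, 0.0038, 0.0364]
tool_rot: [-3.141, 0.004, 0.138]
contact_force: [-0.7, 0.6, -0.3]
opening: 0.0549
```

```bash
python3 - <<'E'
from h import *
c=cam("scene");save(c,"s10.png",(250,160,350,240),7)
E
python3 mv.py .6083 .0035 .037 .14
```

```text
shift [-0.0001  0.0002  0.0005] rot [-0.0005  0.0023 -0.0021] at [0.6084 0.0037 0.0375] [-3.1411  0.0023  0.1379] t 9.05 F [0.0436 0.25   0.3166]
```

View pics/s10.png

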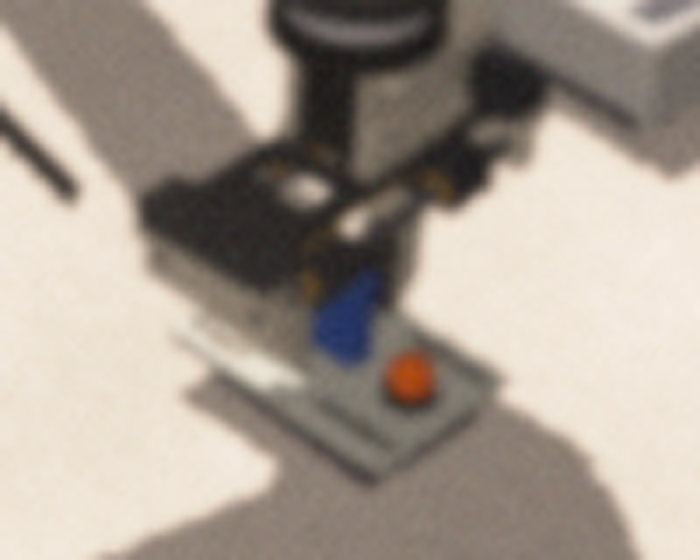

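Position is good. Closing gradually, then gripping.

Request:
{"op": "jog_arm", "data": {
  "series": [
    [0, [0, 0, 0], [0, 0, 0]],
    [-0.2, [0, 0, 0], [0, 0, 0]],
    [-0.4, [0, 0, 0], [0, 0, 0]],
    [-0.5, [0, 0, 0], [0, 0, 0]],
    [-0.6, [0, 0, 0], [0, 0, 0]],
    [-0.65, [0, 0, 0], [0, 0, 0]],
    [-0.7, [0, 0, 0], [0, 0, 0]],
    [-0.75, [0, 0, 0], [0, 0, 0]],
    [-0.8, [0, 0, 0], [0, 0, 0]],
    [-1, [0, 0, 0], [0, 0, 0]],
    [-1, [0, 0, 0], [0, 0, 0]],
    [-1, [0, 0, 0], [0, 0, 0]]
  ],
  "squeeze": 8
}}

```text
time: 10.05
tool_pos: [0.6092, 0.0039, 0.0389]
tool_rot: [-3.141, -0.0, 0.138]
contact_force: [-0.8, 2.0, 2.4]
opening: 0.0141
```

Request:
{"op": "jog_arm", "data": {
  "series": [
    [-1, [0, 0, 0], [0, 0, 0]],
    [-1, [0, 0, 0], [0, 0, 0]],
    [-1, [0, 0, 0], [0, 0, 0]]
  ],
  "squeeze": 35
}}

```text
time: 10.3
tool_pos: [0.6092, 0.0038, 0.0389]
tool_rot: [-3.142, -0.0, 0.138]
contact_force: [-1.7, 2.1, 3.9]
opening: 0.0142
```

Request:
{"op": "jog_arm", "data": {
  "series": [
    [-1, [0, 0, -0.001], [0, 0, 0]],
    [-1, [0, 0, -0.003], [0, 0, 0]],
    [-1, [0, 0, -0.006], [0, 0, 0]],
    [-1, [0, 0, -0.01], [0, 0, 0]],
    [-1, [0, 0, -0.015], [0, 0, 0]],
    [-1, [0, 0, -0.02], [0, 0, 0]],
    [-1, [0, 0, -0.025], [0, 0, 0]],
    [-1, [0, 0, -0.029], [0, 0, 0]],
    [-1, [0, 0, -0.032], [0, 0, 0]],
    [-1, [0, 0, -0.034], [0, 0, 0]],
    [-1, [0, 0, -0.035], [0, 0, 0]],
    [-1, [0, 0, -0.035], [0, 0, 0]]
  ]
}}

```text
time: 11.3
tool_pos: [0.6092, 0.0037, 0.0739]
tool_rot: [3.141, -0.0, 0.138]
contact_force: [0.2, -0.0, -1.9]
opening: 0.0134
```

```bash
python3 - <<'E'
from h import *
c=cam("scene");save(c,"s11.png",(250,140,350,230),6)
c=cam("top");save(c,"t11.png",(180,100,300,200),6)
E
python3 mv.py .427 .3215 .13 .14
```

```text
shift [-0.1367 -0.3398 -0.0564] rot [ 0.      0.0003 -0.0022] at [0.609  0.0037 0.0736] [3.1416 0.0003 0.1378] t 11.4 F [ 0.5438  0.3061 -1.5724]
```

View pics/s11.png

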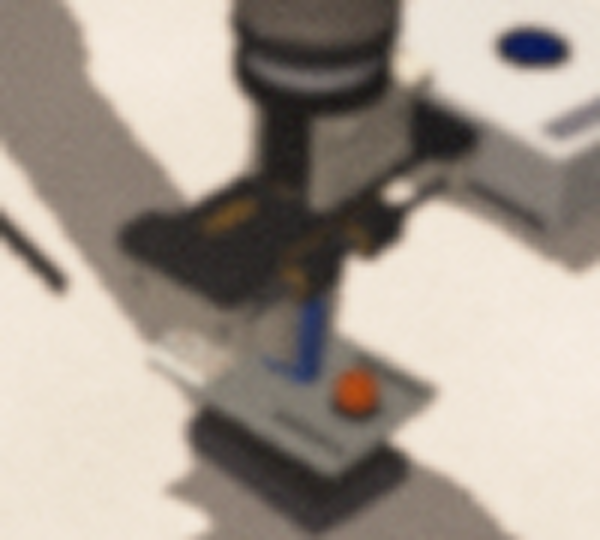

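View pics/t11.png

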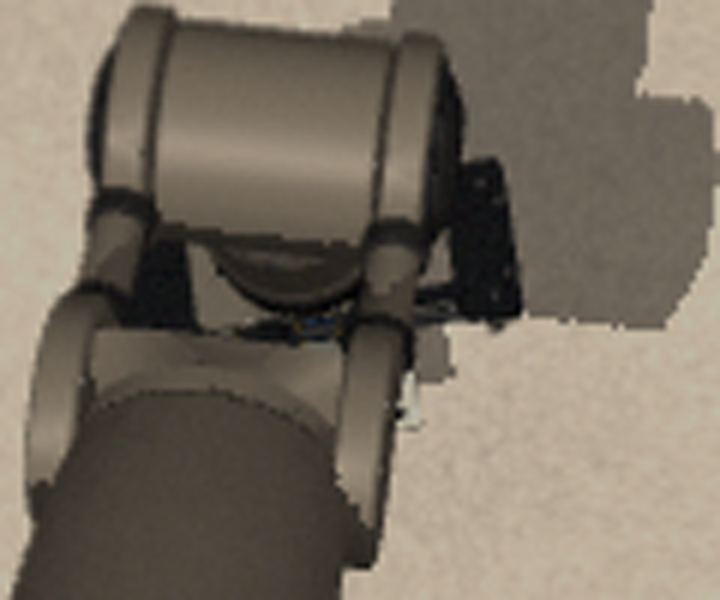

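Request:
{"op": "jog_arm", "data": {
  "series": [
    [-1, [-0.001, -0.003, -0.003], [0, 0, 0]],
    [-1, [-0.003, -0.008, -0.008], [0, 0, 0]],
    [-1, [-0.007, -0.018, -0.015], [0, 0, 0]],
    [-1, [-0.012, -0.031, -0.023], [0, 0, 0]],
    [-1, [-0.019, -0.047, -0.032], [0, 0, 0]],
    [-1, [-0.027, -0.068, -0.041], [0, 0, 0]],
    [-1, [-0.036, -0.09, -0.05], [0, 0, 0]],
    [-1, [-0.045, -0.112, -0.058], [0, 0, 0]],
    [-1, [-0.054, -0.1345, -0.065], [0, 0, 0]],
    [-1, [-0.063, -0.157, -0.07], [0, 0, 0]],
    [-1, [-0.072, -0.179, -0.074], [0, 0, 0]],
    [-1, [-0.081, -0.201, -0.076], [0, 0, 0]]
  ]
}}

```text
time: 12.4
tool_pos: [0.4997, 0.1939, 0.1514]
tool_rot: [-3.141, -0.002, 0.139]
contact_force: [0.5, 0.9, -0.1]
opening: 0.0137
```

Request:
{"op": "jog_arm", "data": {
  "series": [
    [-1, [-0.008, -0.02, 0], [0, 0, 0]],
    [-1, [-0.016, -0.039, 0], [0, 0, 0]],
    [-1, [-0.022, -0.056, 0], [0, 0, 0]],
    [-1, [-0.029, -0.071, 0], [0, 0, 0]],
    [-1, [-0.035, -0.086, 0], [0, 0, 0]],
    [-1, [-0.04, -0.099, 0], [0, 0, 0]],
    [-1, [-0.044, -0.11, 0], [0, 0, 0]],
    [-1, [-0.048, -0.12, 0], [0, 0, 0]],
    [-1, [-0.051, -0.127, 0], [0, 0, 0]],
    [-1, [-0.053, -0.1325, 0], [0, 0, 0]],
    [-1, [-0.055, -0.136, 0], [0, 0, 0]],
    [-1, [-0.0556, -0.1385, 0], [0, 0, 0]]
  ]
}}

```text
time: 13.4
tool_pos: [0.4269, 0.3214, 0.1497]
tool_rot: [3.141, 0.0, 0.138]
contact_force: [-0.4, 0.7, -1.9]
opening: 0.0138
```

```bash
python3 - <<'E'
from h import *
c=cam("scene");save(c,"s12.png",(270,90,390,190),6)
c=cam("top");save(c,"t12.png",(70,130,190,230),6)
E
python3 mv.py .4274 .3217 .133 .14
```

```text
shift [ 0.0002 -0.0005  0.0166] rot [ 0.0002  0.0001 -0.0022] at [0.4272 0.3212 0.1496] [3.1414 0.0001 0.1378] t 13.5 F [ 0.1932  0.0085 -2.4108]
```

View pics/s12.png

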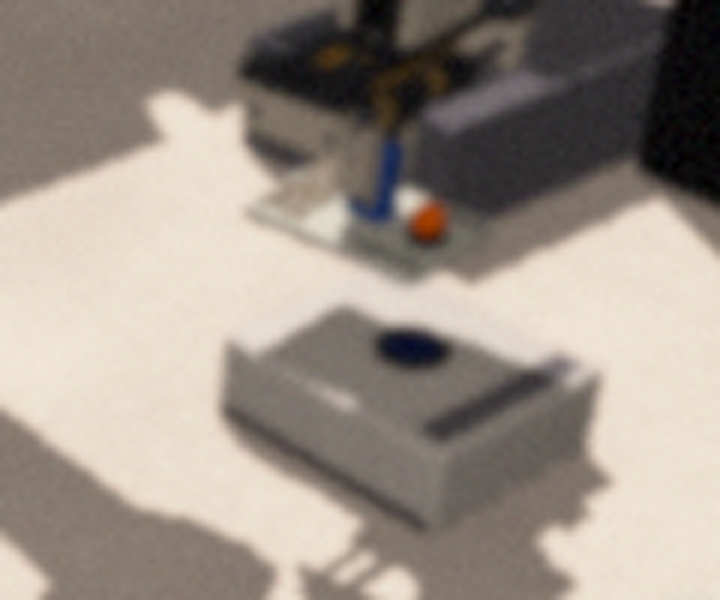

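View pics/t12.png

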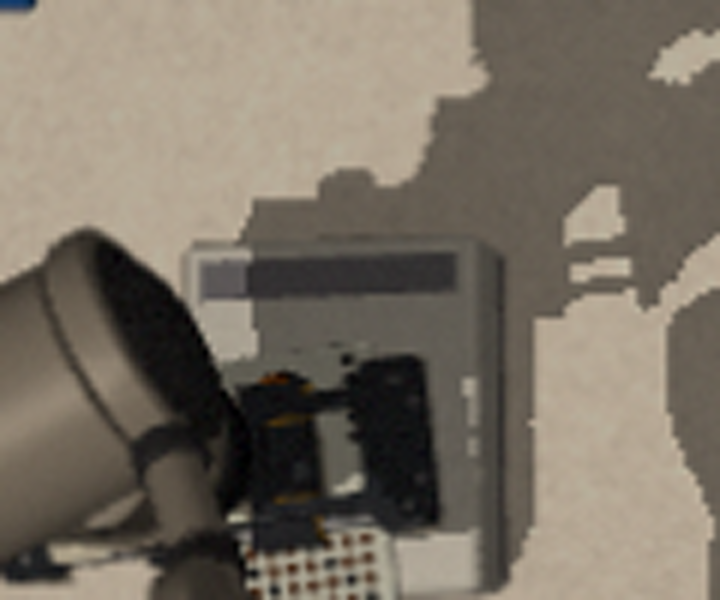

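Request:
{"op": "jog_arm", "data": {
  "series": [
    [-1, [0, 0, 0.001], [0, 0, 0]],
    [-1, [0, 0, 0.003], [0, 0, 0]],
    [-1, [0, 0, 0.006], [0, 0, 0]],
    [-1, [0, 0, 0.009], [0, 0, 0]],
    [-1, [0, 0, 0.012], [0, 0, 0]],
    [-1, [0, 0, 0.0145], [0, 0, 0]],
    [-1, [0, 0, 0.016], [0, 0, 0]],
    [-1, [0, 0, 0.0165], [0, 0, 0]],
    [-1, [0, 0, 0.0165], [0, 0, 0]]
  ]
}}

```text
time: 14.25
tool_pos: [0.4272, 0.3212, 0.133]
tool_rot: [3.141, 0.0, 0.138]
contact_force: [0.3, -0.1, -2.2]
opening: 0.0137
```

```bash
python3 - <<'E'
from h import *
import pickle
c=cam("scene");save(c,"s13.png",(310,110,370,160),12)
pickle.dump(c,open("s13.pkl","wb"))
im=c["img"].astype(int); r,g,b=im[...,0],im[...,1],im[...,2]
V,U=np.mgrid[:384,:512]; P=cloud(c)
m=(U>310)&(U<370)&(V>105)&(V<150)&(r>130)&(b<70)&(g<120)
print(m.sum(),U[m].mean(),V[m].mean(),"ball@.133",pz(c,U[m].mean(),V[m].mean(),.133),np.nanmedian(P[m],0))
c0=pickle.load(open("scene0.pkl","rb")); im=c0["img"].astype(int)
m=(U>320)&(U<355)&(V>135)&(V<160)&(im.sum(2)<250)
print(m.sum(),U[m].mean(),V[m].mean(),pz(c0,U[m].mean(),V[m].mean(),.064))
save(c0,"w0.png",(310,120,370,170),12)
E
python3 mv.py .4274 .3217 .133 .14
```

```text
15 340.46666666666664 130.2 ball@.133 [0.4665875  0.32920259 0.133     ] [0.47181506 0.3214955  0.13693915]
47 338.468085106383 147.5531914893617 [0.47112557 0.3261879  0.064     ]
shift [ 0.0002 -0.0005  0.0002] rot [ 0.0001 -0.     -0.0022] at [0.4272 0.3212 0.1332] [ 3.1415 -0.      0.1378] t 14.3 F [-0.2451 -0.1416 -1.4562]
```

View pics/s13.png

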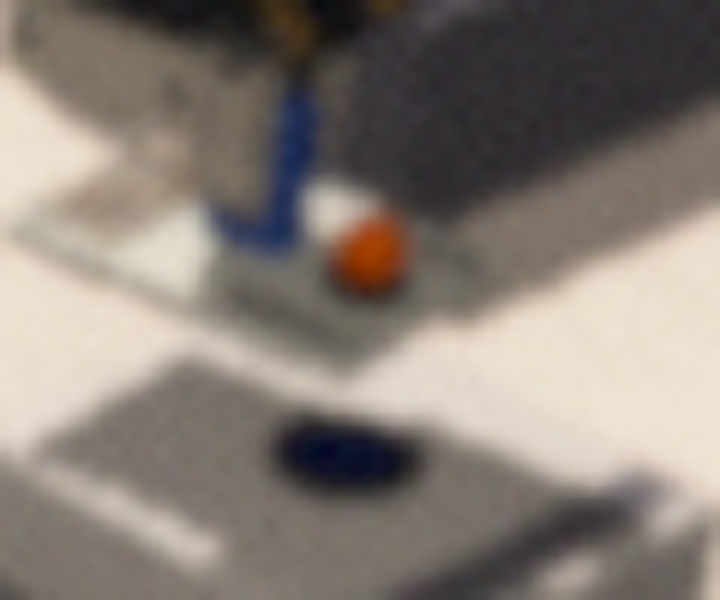

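View pics/w0.png

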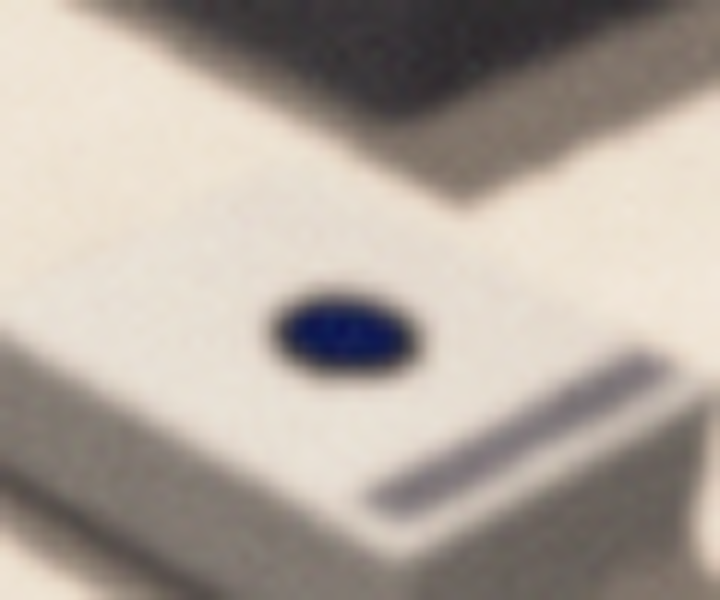

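```bash
python3 - <<'E'
from h import *
import pickle
c=pickle.load(open("s13.pkl","rb"))
def px(p):
    q=c["T"][:3,:3].T@(np.array(p)-c["T"][:3,3]); x,y=q[:2]/q[2]; s=1+c["k1"]*(x*x+y*y)
    K=c["camera_matrix"]; return np.array([K[0,0]*x*s+K[0,2],K[1,1]*y*s+K[1,2]])
cr=lambda p:(px(p)-[310,110]+.5)*12-.5
for z in(.128,.133,.138): print(z,"ball crop",cr((.469,.3275,z)))
print("win",cr((.469,.3275,.064)))
print("ball eye",pz(c,340.2,130.8,.133)," win eye",pz(c,338.5,147.6,.064))
a=.138;R=np.array([[np.cos(a),-np.sin(a)],[np.sin(a),np.cos(a)]]);h=np.array([.4272,.3212])
for s in((.0635,-.0425),(-.0635,-.0425),(.0635,.0425)):
    xy=h+R@np.array(s)
    for z in(.109,.114,.119,.122): print("corner",s,z,cr((*xy,z)))
E
python3 - <<'E'
import sys;sys.path.insert(0,'.')
import os;os.chdir('.')
from h import *
import pickle
c=pickle.load(open("s13.pkl","rb"));P=cloud(c)
m=(P[...,0]>.37)&(P[...,0]<.5)&(P[...,1]>.27)&(P[...,1]<.37)&(P[...,2]>.11)&(P[...,2]<.135)
X=P[m];print(len(X),np.histogram(X[:,2],10))
A=np.c_[X[:,:2]-[.43,.32],np.ones(len(X))]
w=np.ones(len(X))
for _ in range(10):
    s=np.linalg.lstsq(A*w[:,None],X[:,2]*w,rcond=None)[0]; r=X[:,2]-A@s; w=1/(1+(r/.003)**2)
print("plane slope,z",s)
m=(P[...,0]>.39)&(P[...,0]<.55)&(P[...,1]>.26)&(P[...,1]<.39)&(P[...,2]>.05)&(P[...,2]<.07)
print("reader top depth z",np.median(P[m][:,2]))
E
```

```text
0.128 ball crop [371.00974537 267.66818572]
0.133 ball crop [373.11082016 252.82306804]
0.138 ball crop [375.22229428 237.90937673]
win [345.00039009 451.84282808]
ball eye [0.46898246 0.32530504 0.133     ]  win eye [0.47142316 0.3260418  0.064     ]
corner (0.0635, -0.0425) 0.109 [336.44418015 403.04510827]
corner (0.0635, -0.0425) 0.114 [338.49335012 388.26914284]
corner (0.0635, -0.0425) 0.119 [340.55278019 373.42409558]
corner (0.0635, -0.0425) 0.122 [341.79339687 364.48369209]
corner (-0.0635, -0.0425) 0.109 [ -3.67332386 254.79703192]
corner (-0.0635, -0.0425) 0.114 [ -2.47139985 240.42872593]
corner (-0.0635, -0.0425) 0.119 [ -1.26370643 225.99634029]
corner (-0.0635, -0.0425) 0.122 [ -0.53630286 217.30595938]
corner (0.0635, 0.0425) 0.109 [503.44273279 296.68799454]
corner (0.0635, 0.0425) 0.114 [505.80768126 282.14380019]
corner (0.0635, 0.0425) 0.119 [508.18413298 267.53352637]
corner (0.0635, 0.0425) 0.122 [509.61556239 258.73544298]
390 (array([  3,  17,  28, 110, 176,  26,   9,   6,   9,   6]), array([0.11142757, 0.11378349, 0.11613941, 0.11849533, 0.12085125,
       0.12320717, 0.1255631 , 0.12791902, 0.13027494, 0.13263086,
       0.13498678]))
plane slope,z [-0.00274584  0.00048333  0.12132552]
reader top depth z 0.05970515958978462
```

Request:
{"op": "jog_arm", "data": {
  "series": [
    [-1, [0.0005, -0.0005, 0], [0, 0, 0]],
    [-1, [0.001, -0.0005, -0.0005], [0, 0, 0]],
    [-1, [0.001, -0.0005, -0.0005], [0, 0, 0]],
    [-1, [0.001, -0.0005, -0.0005], [0, 0, 0]],
    [-1, [0.001, -0.0005, -0.0005], [0, 0, 0]],
    [-1, [0.001, -0.0005, -0.0005], [0, 0, 0]],
    [-1, [0.001, -0.0005, -0.0005], [0, 0, 0]],
    [-1, [0.001, -0.0005, -0.0005], [0, 0, 0]]
  ]
}}

```text
time: 14.97
tool_pos: [0.4281, 0.3218, 0.1337]
tool_rot: [3.141, -0.0, 0.138]
contact_force: [0.8, -0.6, -2.6]
opening: 0.0136
```

```bash
python3 - <<'E'
from h import *
c=cam("scene");save(c,"s14.png",f=1.5)
c=cam("top");save(c,"t14.png",f=1.5)
s=status.observe();print(s["tool_pos"],s["tool_rot"],s["opening"],s["contact_force"],abs(s["qvel"]).max(),s["time"])
E
```

```text
[0.42811695 0.32179244 0.1336691 ] [3.14147597e+00 1.92396979e-05 1.37801519e-01] 0.013816423771189025 [-0.39457915  0.08058011 -1.29481503] 0.000745235889031437 15.0667
```

View pics/s14.png

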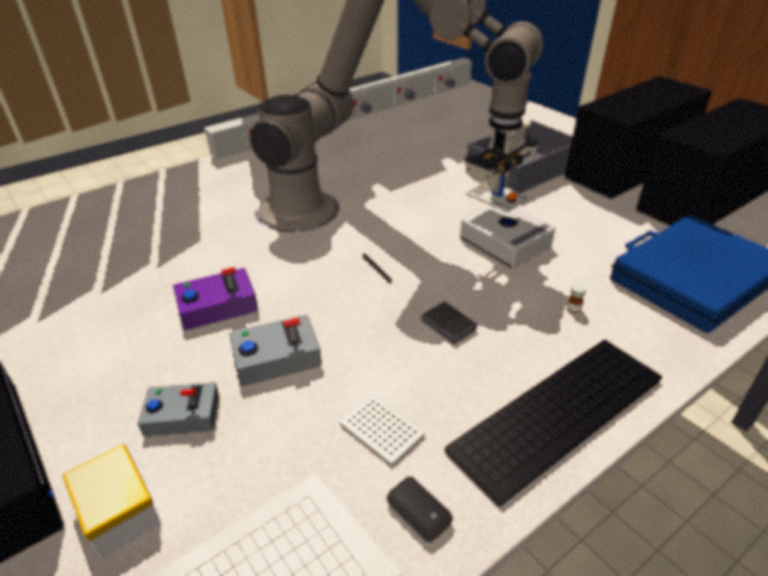

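View pics/t14.png

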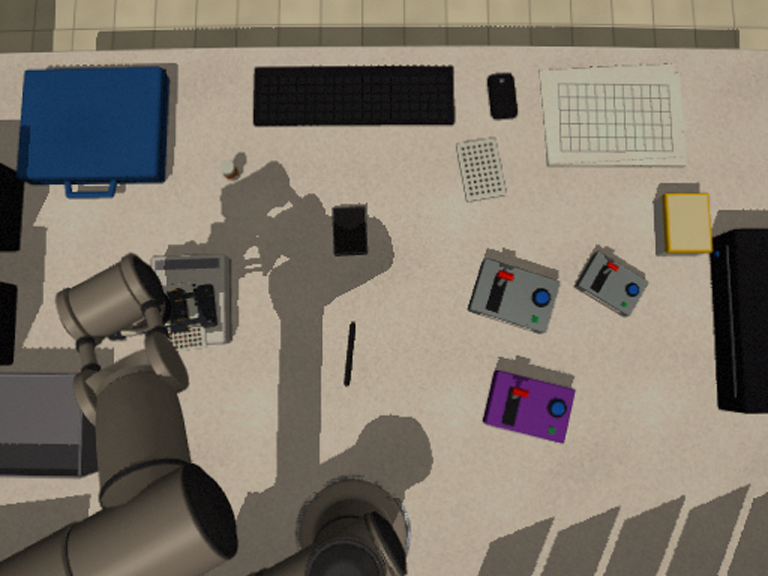

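The lever is up at (505,275) in the top view and the button is out. The vial and plate haven't moved. The ball is in its pocket above the window at (510,197) in the scene view, and the arm is still.

```bash
python3 -c "
from cell import job
print(job.hand_in())"
```

```text
the job is handed in; nothing more can be done
None
```

The job is done and handed in at about 15 s of the 72 s allowed. I tested the larger grey breaker, and the tray is now held over the reader window with the ball in its pocket.

- **Breaker:** I pressed the blue button to its hard stop, where the wrist force read 13.9 N, then let it come out. The picture showed the lever had dropped by itself. I pushed it back with the shut fingers, and after I backed away it stayed up at the same pixel position as at the start. It was still up in the last pictures.
- **Tray:** I gripped it by the blue handle at 35 N and moved it with gentle speed changes. The ball is still in its pocket.
- **Final hold:** Depth readings put the tray's underside about 50 mm above the window, with a tilt of about 0.003 rad. The arm was still, with joint speeds under 0.001 rad/s.
- **Bystanders:** The amber vial and the spare plate look unmoved in both views.

**Disagreement:** the two cameras differed by about 2 mm on where the ball sits relative to the window, which is about the stated calibration accuracy. I split the difference with a final shift of about 1 mm and did not measure the centring again after it.

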